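# Find the rocking corner of the heel jig and shim it

## Robot

A 7-joint arm with a two-finger parallel gripper is mounted at the origin on the work surface. World frame = base frame: x ahead of the robot, y to its left, z up, the work surface at z = 0. Lengths are in m, angles in rad, forces in N, time in s.
With the tool pointing down it reaches from about 0.425 to 0.825 m from the base axis. Payload 3.6 kg.
Tool frame: the origin (TCP) lies midway between the tips of the shut fingers; the grasp point (between the pads) lies 19 mm behind it; z points along the fingers, y is the direction in which the jaws open and shut (so a half turn about z gives the same grasp; the last joint's range is limited). The gripper opens to 93 mm and grips with 3 to 60 N. Pads are 15 mm wide; open, the fingers measure 128 mm over their backs; the gripper's body (75 mm by 188 mm) begins 65 mm behind the grasp point.
Start: joints at [-1.296, 0.615, -0.013, 1.423, 0.008, 1.103, -0.04], TCP at [0.193, 0.621, 0.219] pointing down, gripper open.
Joint ranges: [-3.12, 3.12], [-0.3, 2.06], [-1.34, 1.32], [0.26, 2.42], [-1.36, 4.5], [0.01, 1.98], [-2.84, 2.84]. Speed limits (rad/s): [2.79, 2.79, 3.14, 3.14, 3.14, 3.14, 3.14].

## Interface

Orientations are given as a unit quaternion [x, y, z, w].
In Python, from bench import status, eyes, arm gives the robot as it stands.
- The arm moves only by the tool servo_tool, never from a script. Its argument "increments" is a list of rows, each an object of numbers: "dx", "dy", "dz": the shift along the world's x, y, z in m; "rx", "ry", "rz": the turn, a rotation vector about the world's x, y, z in rad; "gripper": the gripper's target within -1 to 1 (shut at 1, half-way at 0, fully open at -1). A call has 1 to 8 rows; each row is the pose to reach, as a shift and turn from the pose commanded when the call began; what a row does not reach only later rows make up. A row lasts 1/10 s, in which the tool goes at most 50 mm and 8.59 degrees, less where a joint would pass 70% of its speed; a pose out of reach is approached as far as the arm can. A call with a gripper value outside its range is refused whole. The fingers move at their own pace and stop on an object; the grip force is fixed at half the most. Time passes only in rows, so rows that repeat a pose let the fingers close. It gives the time, the measured TCP pose, the force and the opening at its end, in the units of the state.
- status.read_state(): the state, without advancing time (a new reading comes with each control period).
- eyes.snapshot(name): name is "scene" or "top"; returns a dict with "pixels" (420x560x3 uint8, blue, green, red), "fx", "fy", "cx", "cy" (pixels), "origin" and "attitude" of the camera in the world. Camera axes: x right, y down, z forward; pixel columns grow to the right and rows downward; lengths in m; the calibration is good to about 2 mm. A picture is of the moment at which its call begins. There is no depth.
- arm.sign_off(): hands the job in, once; it reports no verdict.
The state is a dict: "time_s": time; "q": joint angles; "qd": joint speeds; "tau": joint torques, N m; "position": TCP position; "ee_rot": TCP orientation; "ft_force": force on the tool from outside, world axes, zero at the start; "wrist_torque": the same for the moment, N m; "opening": finger opening in m.
Only numpy, scipy, OpenCV 4.12 (cv2) and the standard library are available. Lean on these libraries where they do the work, as an engineer would, in place of code of your own. Each camera call takes 0.05 s, during which the arm holds its last target. There are 200 camera calls.

## Task

The heel-jig plate rocks because one of its four feet is short. Press down on its corners with the fingertips until you find the one that gives, then press the shim tab beside that corner fully flat, leaving the other three tabs up, and press that corner firmly once more to check that it no longer rocks. Only press: do not lift or shift the plate, and leave the other things on the bench as they are.

Things in the scene. Friction and masses are not known exactly. Their poses are not given: they have to be found in the camera images.
- plate: Loose square aluminium jig plate, 150 x 150 x 10 mm, 0.8 to 1.2 kg, level on four hidden feet. Origin: centre of its underside, 24 mm up (top 34 mm); x away from the robot, y left (turned up to 0.28 rad). A wooden heel form and stop in its middle rise 16 mm above its top. At the short foot, a push over about 2 to 4 N dips the corner about 5 mm (0.07 rad); it comes back when released. The other corners do not give. 10 N is a firm press.
- bed: Fixed dark steel bed, 170 (x) x 250 (y) x 4 mm, under the plate, with four shim brackets and four rubber feet (36 mm discs, 46 mm in x and 40 mm in y from its middle, under the plate). One foot, a different one each time, is 4.5 mm too short. Origin: centre of its underside, on the bench; axes parallel to the plate's.
- corner_near_left (a point): Where to press the plate's near left corner (as seen from the robot): on the plate's top, -58 mm in x and 58 mm in y from the plate's middle, 17 mm in from both edges.
- corner_near_right (a point): Where to press the plate's near right corner (as seen from the robot): on the plate's top, -58 mm in x and -58 mm in y from the plate's middle, 17 mm in from both edges.
- corner_far_left (a point): Where to press the plate's far left corner (as seen from the robot): on the plate's top, 58 mm in x and 58 mm in y from the plate's middle, 17 mm in from both edges.
- corner_far_right (a point): Where to press the plate's far right corner (as seen from the robot): on the plate's top, 58 mm in x and -58 mm in y from the plate's middle, 17 mm in from both edges.
- tab_near_left (a point): Press point of the near left corner's shim tab: on its upper face, 4 mm from its outer end. A steel leaf 20 mm wide, 40 long, 4 thick, out to the left of the plate, slanting up outwards. Its hinge runs along the bed's x, 82 mm from the bed's middle, 12 mm above the bench. Raised, this point is about 36 mm up; flat, 16 mm up and 118 mm in y from the bed's middle.
- shim_near_left (a joint): Angle of that shim tab: near 0 slanting up (starts 0 to 0.06), 0.6 rad fully flat. Stiff hinge that stays where it is left: pressing the end down takes about 12 N (stop at about 20 N). Flat, its inner toe stands under the plate's near left corner and fills the gap of a short foot to within about 1 mm (on a good foot it does nothing).
- tab_near_right (a point): Press point of the near right corner's shim tab: on its upper face, 4 mm from its outer end. A steel leaf 20 mm wide, 40 long, 4 thick, out to the right of the plate, slanting up outwards. Its hinge runs along the bed's x, 82 mm from the bed's middle, 12 mm above the bench. Raised, this point is about 36 mm up; flat, 16 mm up and 118 mm in y from the bed's middle.
- shim_near_right (a joint): Angle of that shim tab: near 0 slanting up (starts 0 to 0.06), 0.6 rad fully flat. Stiff hinge that stays where it is left: pressing the end down takes about 12 N (stop at about 20 N). Flat, its inner toe stands under the plate's near right corner and fills the gap of a short foot to within about 1 mm (on a good foot it does nothing).
- tab_far_left (a point): Press point of the far left corner's shim tab: on its upper face, 4 mm from its outer end. A steel leaf 20 mm wide, 40 long, 4 thick, out to the left of the plate, slanting up outwards. Its hinge runs along the bed's x, 82 mm from the bed's middle, 12 mm above the bench. Raised, this point is about 36 mm up; flat, 16 mm up and 118 mm in y from the bed's middle.
- shim_far_left (a joint): Angle of that shim tab: near 0 slanting up (starts 0 to 0.06), 0.6 rad fully flat. Stiff hinge that stays where it is left: pressing the end down takes about 12 N (stop at about 20 N). Flat, its inner toe stands under the plate's far left corner and fills the gap of a short foot to within about 1 mm (on a good foot it does nothing).
- tab_far_right (a point): Press point of the far right corner's shim tab: on its upper face, 4 mm from its outer end. A steel leaf 20 mm wide, 40 long, 4 thick, out to the right of the plate, slanting up outwards. Its hinge runs along the bed's x, 82 mm from the bed's middle, 12 mm above the bench. Raised, this point is about 36 mm up; flat, 16 mm up and 118 mm in y from the bed's middle.
- shim_far_right (a joint): Angle of that shim tab: near 0 slanting up (starts 0 to 0.06), 0.6 rad fully flat. Stiff hinge that stays where it is left: pressing the end down takes about 12 N (stop at about 20 N). Flat, its inner toe stands under the plate's far right corner and fills the gap of a short foot to within about 1 mm (on a good foot it does nothing).
- last: teal plastic shoe last, 260 x 66 mm, 82 mm tall, lying sole down; bystander; origin: centre of its underside
- heel_lift: black rubber heel plug, 26 mm across, 22 mm tall, standing just outside the bed's left edge; bystander; origin: centre of its underside
- tack_jar: small jar of tacks, 48 mm across, 60 mm tall, standing just beyond the bed's far edge; bystander; origin: centre of its underside
- hammer: hammer lying on the bench; bystander; origin under its middle
- awl: awl with a wooden handle lying on the bench; bystander; origin under its middle
- tape_roll: cardboard tape roll, 84 mm across, 30 mm tall, lying flat; bystander; origin: centre of its underside
- heel_block: dark wooden heel block, about 69 x 50 x 35 mm; bystander; origin: centre of its underside
Mind the look-alikes: they are no part of the job. There is more than one size of the plate; the job needs the middle-sized.

How it is judged:
By the outcome, as a careful person would: the job done as asked, in the order asked, and still so for the second after the job is handed in, with the robot touching nothing.
It also fails if it takes over 61 s, if anything falls off the work surface, if the arm or the gripper's body presses on something with over 40 N, if the wrist force passes 120 N, or if a joint passes its speed limit or range.

## Working session

There is one attempt and no reset: what is moved stays moved. The work goes in short steps, Python scripts to look and compute and a tool call to move; the robot and the scene stay as the last step left them, time stands still between calls to the robot, and variables do not carry over. Pictures are saved under pics/ and viewed, about 8 in all and at most 12, crops included, and the job is handed in when it is done.

Besides the shell and the picture viewer there is one more tool, called after "Emit:" by a JSON object that holds its "op" and its "data". servo_tool: Moves the arm, as the interface text tells. Its arguments: {"type":"object","properties":{"increments":{"type":"array","items":{"type":"object","properties":{"dx":{"type":"number"},"dy":{"type":"number"},"dz":{"type":"number"},"rx":{"type":"number"},"ry":{"type":"number"},"rz":{"type":"number"},"gripper":{"type":"number"}}}}},"required":["increments"]}

```bash
mkdir -p pics; ls
cat > h.py <<'E'
import numpy as np, cv2
from scipy.spatial.transform import Rotation as R
from bench import status, eyes, arm
def ray(s,u,v):
    A=np.array(s['attitude']); M=A if A.shape==(3,3) else R.from_quat(A).as_matrix()
    return np.array(s['origin']), M@np.array([(u-s['cx'])/s['fx'],(v-s['cy'])/s['fy'],1.])
def onz(s,u,v,z):
    o,d=ray(s,u,v); return o+d*(z-o[2])/d[2]
def proj(s,p):
    A=np.array(s['attitude']); M=A if A.shape==(3,3) else R.from_quat(A).as_matrix()
    c=M.T@(np.array(p)-s['origin']); return np.array([s['fx']*c[0]/c[2]+s['cx'],s['fy']*c[1]/c[2]+s['cy']])
E
python3 - <<'E'
from h import *
for n in('top','scene'):
    s=eyes.snapshot(n); cv2.imwrite(f'pics/{n}0.png',s['pixels']); print({k:v for k,v in s.items() if k!='pixels'})
a,b=[cv2.imread(f'pics/{n}0.png') for n in('top','scene')]
print(status.read_state())
E
```

```text
pics
{'fx': 425.9532106244441, 'fy': 425.9532106244441, 'cx': 274.34106407721026, 'cy': 210.00059872708815, 'origin': array([0.2940302 , 0.00249865, 1.19674907]), 'attitude': array([-0.69518703,  0.71307296, -0.05933845,  0.06870882])}
{'fx': 465.5276505793008, 'fy': 465.5276505793008, 'cx': 275.644220388812, 'cy': 206.66015700767176, 'origin': array([1.11757662, 0.51872396, 0.84243001]), 'attitude': array([ 0.37393357,  0.84329886, -0.34863368, -0.16575665])}
{'time_s': 0.1, 'q': array([-1.29648928,  0.61581273, -0.0126138 ,  1.42472841,  0.00810502,
        1.10338774, -0.0403975 ]), 'qd': array([-0.00180549, -0.00141292, -0.00098038, -0.00418644, -0.00038913,
       -0.00064504, -0.0002855 ]), 'tau': array([ 1.31933972e-03, -4.60040867e+01,  2.09814697e-01, -1.66244513e+01,
       -6.12709369e-02,  1.69017777e-02,  9.31315935e-05]), 'position': array([0.19237166, 0.62014186, 0.21760676]), 'ee_rot': array([ 1.49803419e-01,  9.88715141e-01, -1.13249932e-03, -1.54524695e-04]), 'ft_force': array([-0.17554101, -0.71063515,  0.7406819 ]), 'wrist_torque': array([ 0.04902345,  0.02116336, -0.00122356]), 'opening': 0.09265065684538676}
```

View pics/top0.png

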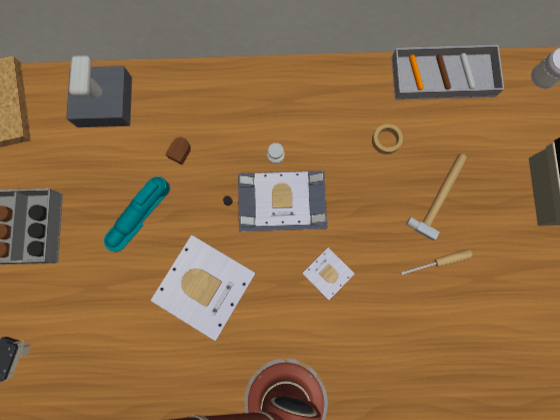

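View pics/scene0.png

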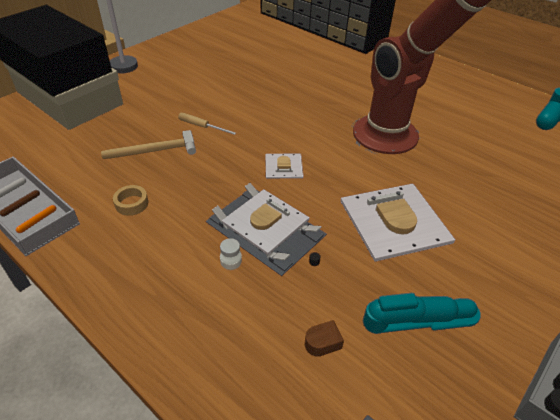

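Three plates (top view): large at (203,287), small at (329,273), and the middle-sized at (282,200). Only the last sits on the dark bed with four tabs, so it is the one meant. The shadow-free top view shows the heel plug at (228,201) and the jar at (276,152). Next I measure the plate and confirm it in a crop.

Run:
```python
from h import *
s=eyes.snapshot('top'); im=s['pixels']
hsv=cv2.cvtColor(im,cv2.COLOR_BGR2HSV)
roi=np.zeros(im.shape[:2],np.uint8); roi[160:242,234:332]=255
pm=((hsv[...,1]<45)&(hsv[...,2]>175)).astype(np.uint8)*roi
dm=((hsv[...,1]<90)&(hsv[...,2]<140)).astype(np.uint8)*roi
pm=cv2.morphologyEx(pm,cv2.MORPH_OPEN,np.ones((9,9),np.uint8))
c=max(cv2.findContours(pm,0,1)[0],key=cv2.contourArea); r=cv2.minAreaRect(c); print('plate px',r)
P=np.array([onz(s,u,v,.034)[:2] for u,v in cv2.boxPoints(r)]); print(P.round(4),'c',P.mean(0).round(4),[np.linalg.norm(P[i]-P[i-1]).round(4) for i in range(4)])
# bed: any non-wood in roi
bm=(hsv[...,1]<100).astype(np.uint8)*roi
bm=cv2.morphologyEx(bm,cv2.MORPH_OPEN,np.ones((3,3),np.uint8))
c=max(cv2.findContours(bm,0,1)[0],key=cv2.contourArea); rb=cv2.minAreaRect(c); print('bed px',rb)
B=np.array([onz(s,u,v,.004)[:2] for u,v in cv2.boxPoints(rb)]); print(B.round(4),'c',B.mean(0).round(4),[np.linalg.norm(B[i]-B[i-1]).round(4) for i in range(4)])
for Q in(P,B):
    e=[Q[(i+1)%4]-Q[i] for i in range(4)]; a=[np.arctan2(x[1],x[0]) for x in e]; print('yaw',[round((t+np.pi/4)%(np.pi/2)-np.pi/4,4) for t in a])
x0,y0=210,130;z=6
cr=cv2.resize(im[y0:y0+100,x0:x0+130],None,fx=z,fy=z,interpolation=cv2.INTER_CUBIC)
for q,col in((r,(0,0,255)),(rb,(0,255,0))): cv2.polylines(cr,[((cv2.boxPoints(q)-[x0,y0]+.5)*z).astype(int)],True,col,1)
cv2.imwrite('pics/crop1.png',cr)
```

```text
plate px ((267.9324951171875, 199.0018310546875), (50.68419647216797, 25.207012176513672), 88.45184326171875)
[[ 0.6121  0.0685]
 [ 0.6121 -0.0026]
 [ 0.4677 -0.0026]
 [ 0.4676  0.0669]] c [0.5399 0.0325] [np.float64(0.1445), np.float64(0.0711), np.float64(0.1444), np.float64(0.0696)]
bed px ((281.8024597167969, 200.57327270507812), (58.500850677490234, 87.5846939086914), 88.09085083007812)
[[ 0.6254  0.1211]
 [ 0.6269 -0.1324]
 [ 0.4564 -0.1302]
 [ 0.4545  0.117 ]] c [ 0.5408 -0.0061] [np.float64(0.1709), np.float64(0.2535), np.float64(0.1706), np.float64(0.2472)]
yaw [np.float64(-0.0003), np.float64(-0.0002), np.float64(0.001), np.float64(0.0105)]
yaw [np.float64(0.0061), np.float64(-0.013), np.float64(0.0075), np.float64(0.0241)]
```

View pics/crop1.png

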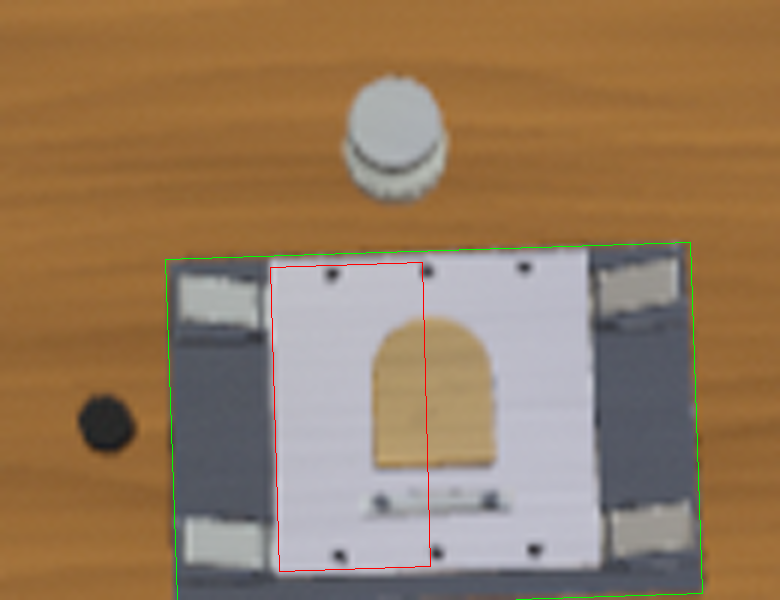

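The crop confirms it: the middle-sized plate on the bed, with corners at crop (268,257), (588,249), (601,569) and (277,574), and four raised tabs. The plate mask was split by the wooden form, so I'll use these edge corners instead.

```bash
cat >> h.py <<'E'
def solve():
    import json
    return {k:np.array(v) for k,v in json.load(open('pts.json')).items()}
E
python3 - <<'E'
from h import *
import json
s=eyes.snapshot('top')
f=lambda x,y:(x/6+209.5,y/6+129.5)
C=dict(FL=(268,257),FR=(588,249),NR=(601,569),NL=(277,574))
P={k:onz(s,*f(*v),.034)[:2] for k,v in C.items()}
print({k:v.round(4) for k,v in P.items()})
c=sum(P.values())/4; ex=(P['FL']+P['FR']-P['NL']-P['NR']); ey=(P['FL']+P['NL']-P['FR']-P['NR'])
print('c',c.round(4),'size',np.linalg.norm(ex)/2,np.linalg.norm(ey)/2,'yaw',np.arctan2(ex[1],ex[0]),np.arctan2(-ey[0],ey[1]))
# tab outer-end middles, upper face (z~.038)
T=dict(FL=(178,297),FR=(680,276),NR=(691,524),NL=(185,541))
g=(np.arctan2(ex[1],ex[0])+np.arctan2(-ey[0],ey[1]))/2; M=np.array([[np.cos(g),-np.sin(g)],[np.sin(g),np.cos(g)]])
out={}
for k in T:
    t=onz(s,*f(*T[k]),.038)[:2]; print('tab',k,t.round(4),'local',(M.T@(t-c)).round(4))
    sx=1 if k[0]=='F' else -1; sy=1 if k[1]=='L' else -1
    out[k]=(c+M@[.058*sx,.058*sy]).tolist(); print('press',k,np.round(out[k],4))
json.dump(dict(out,c=c.tolist(),g=[g]),open('pts.json','w'))
# check in scene view: project plate corners
n=eyes.snapshot('scene')
im=n['pixels'].copy()
for k in P: print(k,proj(n,[*P[k],.034]).round(1))
st=status.read_state(); print(st['position'],st['ft_force'])
E
```

```text
{'FL': array([0.617 , 0.0697]), 'FR': array([ 0.6167, -0.0808]), 'NR': array([ 0.4647, -0.0809]), 'NL': array([0.4663, 0.0679])}
c [ 0.5412 -0.006 ] size 0.151379547443152 0.1496885488395282 yaw 0.006607856000173119 -0.006549120848652233
tab FL [0.5978 0.1119] local [0.0566 0.1179]
press FL [0.5992 0.052 ]
tab FR [ 0.6013 -0.1229] local [ 0.0601 -0.1169]
press FR [ 0.5992 -0.064 ]
tab NR [ 0.4838 -0.1227] local [-0.0573 -0.1167]
press NR [ 0.4832 -0.064 ]
tab NL [0.4821 0.1098] local [-0.0591  0.1158]
press NL [0.4832 0.052 ]
FL [268.  252.7]
FR [221.7 219.8]
NR [264.7 188.4]
NL [309.4 216.9]
[0.19245098 0.62047284 0.21810605] [ 0.33724648  0.35866306 -0.60270466]
```

Emit:
{"op": "servo_tool", "data": {"increments": [{"dx": 0.02, "dy": -0.045, "dz": -0.005, "rz": -0.14, "gripper": 1}, {"dx": 0.045, "dy": -0.085, "dz": -0.01, "rz": -0.28, "gripper": 1}, {"dx": 0.07, "dy": -0.125, "dz": -0.02, "rz": -0.42, "gripper": 1}, {"dx": 0.095, "dy": -0.17, "dz": -0.03, "rz": -0.56, "gripper": 1}, {"dx": 0.12, "dy": -0.21, "dz": -0.04, "rz": -0.7, "gripper": 1}, {"dx": 0.145, "dy": -0.255, "dz": -0.05, "rz": -0.84, "gripper": 1}, {"dx": 0.17, "dy": -0.3, "dz": -0.06, "rz": -0.98, "gripper": 1}, {"dx": 0.195, "dy": -0.34, "dz": -0.07, "rz": -1.12, "gripper": 1}]}}

```text
invalid input
```

Emit:
{"op": "servo_tool", "data": {"increments": [{"dx": 0.02, "dy": -0.045, "dz": -0.005, "rx": 0, "ry": 0, "rz": -0.14, "gripper": 1.0}]}}

```text
time_s: 0.35
position: [0.2073, 0.581, 0.2129]
ee_rot: [0.216, 0.976, 0.002, -0.003]
ft_force: [0.6, 0.1, -0.5]
opening: 0.0885
```

Emit:
{"op": "servo_tool", "data": {"increments": [{"dx": 0.025, "dy": -0.043, "dz": 0.0, "rx": 0, "ry": 0, "rz": -0.14, "gripper": 1.0}, {"dx": 0.05, "dy": -0.086, "dz": 0.0, "rx": 0, "ry": 0, "rz": -0.28, "gripper": 1.0}, {"dx": 0.075, "dy": -0.129, "dz": -0.01, "rx": 0, "ry": 0, "rz": -0.42, "gripper": 1.0}, {"dx": 0.1, "dy": -0.172, "dz": -0.02, "rx": 0, "ry": 0, "rz": -0.56, "gripper": 1.0}, {"dx": 0.125, "dy": -0.215, "dz": -0.03, "rx": 0, "ry": 0, "rz": -0.7, "gripper": 1.0}, {"dx": 0.15, "dy": -0.258, "dz": -0.04, "rx": 0, "ry": 0, "rz": -0.84, "gripper": 1.0}, {"dx": 0.175, "dy": -0.3, "dz": -0.05, "rx": 0, "ry": 0, "rz": -0.98, "gripper": 1.0}, {"dx": 0.195, "dy": -0.34, "dz": -0.06, "rx": 0, "ry": 0, "rz": -1.12, "gripper": 1.0}]}}

```text
time_s: 1.15
position: [0.4088, 0.2343, 0.1537]
ee_rot: [0.706, 0.709, 0.001, 0.0]
ft_force: [1.2, -0.3, -1.1]
opening: 0.0256
```

Emit:
{"op": "servo_tool", "data": {"increments": [{"dx": 0.015, "dy": -0.046, "dz": -0.01, "rx": 0, "ry": 0, "rz": 0, "gripper": 1.0}, {"dx": 0.03, "dy": -0.092, "dz": -0.02, "rx": 0, "ry": 0, "rz": 0, "gripper": 1.0}, {"dx": 0.05, "dy": -0.138, "dz": -0.04, "rx": 0, "ry": 0, "rz": 0, "gripper": 1.0}, {"dx": 0.07, "dy": -0.17, "dz": -0.07, "rx": 0, "ry": 0, "rz": 0, "gripper": 1.0}, {"dx": 0.075, "dy": -0.184, "dz": -0.09, "rx": 0, "ry": 0, "rz": 0, "gripper": 1.0}, {"dx": 0.075, "dy": -0.184, "dz": -0.1, "rx": 0, "ry": 0, "rz": 0, "gripper": 1.0}, {"dx": 0.075, "dy": -0.184, "dz": -0.1, "rx": 0, "ry": 0, "rz": 0, "gripper": 1.0}]}}

```text
time_s: 1.85
position: [0.4813, 0.0525, 0.0526]
ee_rot: [0.703, 0.711, -0.001, -0.001]
ft_force: [-0.2, 0.1, -0.4]
opening: 0.0007
```

Emit:
{"op": "servo_tool", "data": {"increments": [{"dx": 0.0015, "dy": 0, "dz": -0.01, "rx": 0, "ry": 0, "rz": 0, "gripper": 1.0}, {"dx": 0.0015, "dy": 0, "dz": -0.017, "rx": 0, "ry": 0, "rz": 0, "gripper": 1.0}, {"dx": 0.0015, "dy": 0, "dz": -0.019, "rx": 0, "ry": 0, "rz": 0, "gripper": 1.0}, {"dx": 0.0015, "dy": 0, "dz": -0.019, "rx": 0, "ry": 0, "rz": 0, "gripper": 1.0}]}}

```text
time_s: 2.25
position: [0.4839, 0.0527, 0.0347]
ee_rot: [0.703, 0.711, 0.0, -0.0]
ft_force: [0.7, -0.7, 0.2]
opening: 0.0003
```

Emit:
{"op": "servo_tool", "data": {"increments": [{"dx": 0, "dy": 0, "dz": -0.001, "rx": 0, "ry": 0, "rz": 0, "gripper": 1.0}, {"dx": 0, "dy": 0, "dz": -0.002, "rx": 0, "ry": 0, "rz": 0, "gripper": 1.0}, {"dx": 0, "dy": 0, "dz": -0.002, "rx": 0, "ry": 0, "rz": 0, "gripper": 1.0}]}}

```text
time_s: 2.55
position: [0.4843, 0.0523, 0.0343]
ee_rot: [0.703, 0.711, 0.001, -0.0]
ft_force: [-2.2, 1.6, 12.3]
opening: 0.0003
```

Emit:
{"op": "servo_tool", "data": {"increments": [{"dx": 0, "dy": 0, "dz": 0.035, "rx": 0, "ry": 0, "rz": 0, "gripper": 1.0}, {"dx": 0, "dy": -0.04, "dz": 0.035, "rx": 0, "ry": 0, "rz": 0, "gripper": 1.0}, {"dx": 0, "dy": -0.085, "dz": 0.035, "rx": 0, "ry": 0, "rz": 0, "gripper": 1.0}, {"dx": -0.001, "dy": -0.116, "dz": 0.03, "rx": 0, "ry": 0, "rz": 0, "gripper": 1.0}, {"dx": -0.001, "dy": -0.116, "dz": 0.01, "rx": 0, "ry": 0, "rz": 0, "gripper": 1.0}, {"dx": -0.001, "dy": -0.116, "dz": 0.002, "rx": 0, "ry": 0, "rz": 0, "gripper": 1.0}, {"dx": -0.001, "dy": -0.116, "dz": 0.001, "rx": 0, "ry": 0, "rz": 0, "gripper": 1.0}, {"dx": -0.001, "dy": -0.116, "dz": 0.001, "rx": 0, "ry": 0, "rz": 0, "gripper": 1.0}]}}

```text
time_s: 3.35
position: [0.4825, -0.0653, 0.0343]
ee_rot: [0.704, 0.711, -0.001, 0.0]
ft_force: [-2.6, -3.7, 5.7]
opening: 0.0008
```

Emit:
{"op": "servo_tool", "data": {"increments": [{"dx": 0, "dy": 0, "dz": -0.001, "rx": 0, "ry": 0, "rz": 0, "gripper": 1.0}, {"dx": 0, "dy": 0, "dz": -0.001, "rx": 0, "ry": 0, "rz": 0, "gripper": 1.0}, {"dx": 0, "dy": 0, "dz": -0.001, "rx": 0, "ry": 0, "rz": 0, "gripper": 1.0}]}}

```text
time_s: 3.65
position: [0.4825, -0.0653, 0.0343]
ee_rot: [0.704, 0.711, -0.001, 0.0]
ft_force: [-4.2, -3.0, 13.5]
opening: 0.0008
```

Emit:
{"op": "servo_tool", "data": {"increments": [{"dx": 0, "dy": 0, "dz": 0.035, "rx": 0, "ry": 0, "rz": 0, "gripper": 1.0}, {"dx": 0.04, "dy": 0, "dz": 0.035, "rx": 0, "ry": 0, "rz": 0, "gripper": 1.0}, {"dx": 0.085, "dy": 0, "dz": 0.035, "rx": 0, "ry": 0, "rz": 0, "gripper": 1.0}, {"dx": 0.116, "dy": 0.001, "dz": 0.03, "rx": 0, "ry": 0, "rz": 0, "gripper": 1.0}, {"dx": 0.116, "dy": 0.001, "dz": 0.012, "rx": 0, "ry": 0, "rz": 0, "gripper": 1.0}, {"dx": 0.116, "dy": 0.001, "dz": 0.004, "rx": 0, "ry": 0, "rz": 0, "gripper": 1.0}, {"dx": 0.116, "dy": 0.001, "dz": 0.002, "rx": 0, "ry": 0, "rz": 0, "gripper": 1.0}, {"dx": 0.116, "dy": 0.001, "dz": 0.002, "rx": 0, "ry": 0, "rz": 0, "gripper": 1.0}]}}

```text
time_s: 4.45
position: [0.5982, -0.062, 0.0346]
ee_rot: [0.703, 0.711, -0.0, -0.001]
ft_force: [-0.6, 0.4, 0.2]
opening: 0.0004
```

Emit:
{"op": "servo_tool", "data": {"increments": [{"dx": 0, "dy": 0, "dz": -0.001, "rx": 0, "ry": 0, "rz": 0, "gripper": 1.0}, {"dx": 0, "dy": 0, "dz": -0.002, "rx": 0, "ry": 0, "rz": 0, "gripper": 1.0}, {"dx": 0, "dy": 0, "dz": -0.002, "rx": 0, "ry": 0, "rz": 0, "gripper": 1.0}]}}

```text
time_s: 4.75
position: [0.5983, -0.0624, 0.0344]
ee_rot: [0.703, 0.711, 0.0, -0.001]
ft_force: [-3.2, 1.3, 9.6]
opening: 0.0005
```

FR holds at 9.6 N with no dip. Next is FL.

Emit:
{"op": "servo_tool", "data": {"increments": [{"dx": 0, "dy": 0, "dz": 0.035, "rx": 0, "ry": 0, "rz": 0, "gripper": 1.0}, {"dx": 0, "dy": 0.04, "dz": 0.035, "rx": 0, "ry": 0, "rz": 0, "gripper": 1.0}, {"dx": 0, "dy": 0.085, "dz": 0.035, "rx": 0, "ry": 0, "rz": 0, "gripper": 1.0}, {"dx": 0.001, "dy": 0.115, "dz": 0.03, "rx": 0, "ry": 0, "rz": 0, "gripper": 1.0}, {"dx": 0.001, "dy": 0.115, "dz": 0.012, "rx": 0, "ry": 0, "rz": 0, "gripper": 1.0}, {"dx": 0.001, "dy": 0.115, "dz": 0.004, "rx": 0, "ry": 0, "rz": 0, "gripper": 1.0}, {"dx": 0.001, "dy": 0.115, "dz": 0.002, "rx": 0, "ry": 0, "rz": 0, "gripper": 1.0}, {"dx": 0.001, "dy": 0.115, "dz": 0.002, "rx": 0, "ry": 0, "rz": 0, "gripper": 1.0}]}}

```text
time_s: 5.55
position: [0.5995, 0.0507, 0.0347]
ee_rot: [0.704, 0.71, -0.001, -0.0]
ft_force: [0.1, 0.7, -0.6]
opening: 0.0004
```

Emit:
{"op": "servo_tool", "data": {"increments": [{"dx": 0, "dy": 0, "dz": -0.001, "rx": 0, "ry": 0, "rz": 0, "gripper": 1.0}, {"dx": 0, "dy": 0, "dz": -0.002, "rx": 0, "ry": 0, "rz": 0, "gripper": 1.0}, {"dx": 0, "dy": 0, "dz": -0.002, "rx": 0, "ry": 0, "rz": 0, "gripper": 1.0}]}}

```text
time_s: 5.85
position: [0.6007, 0.0504, 0.0333]
ee_rot: [0.704, 0.71, 0.0, 0.001]
ft_force: [-0.6, -1.1, 2.7]
opening: 0.0006
```

Emit:
{"op": "servo_tool", "data": {"increments": [{"dx": 0, "dy": 0, "dz": -0.002, "rx": 0, "ry": 0, "rz": 0, "gripper": 1.0}, {"dx": 0, "dy": 0, "dz": -0.0035, "rx": 0, "ry": 0, "rz": 0, "gripper": 1.0}, {"dx": 0, "dy": 0, "dz": -0.0035, "rx": 0, "ry": 0, "rz": 0, "gripper": 1.0}]}}

```text
time_s: 6.15
position: [0.601, 0.0507, 0.0299]
ee_rot: [0.704, 0.71, 0.0, 0.001]
ft_force: [-0.1, -1.6, 6.4]
opening: 0.0005
```

FL dips 4.4 mm at 6.4 N, so that foot is the short one. Now its tab.

Emit:
{"op": "servo_tool", "data": {"increments": [{"dx": 0, "dy": 0, "dz": 0.004, "rx": 0, "ry": 0, "rz": 0, "gripper": 1.0}, {"dx": 0, "dy": 0, "dz": 0.04, "rx": 0, "ry": 0, "rz": 0, "gripper": 1.0}, {"dx": -0.001, "dy": 0.03, "dz": 0.04, "rx": 0, "ry": 0, "rz": 0, "gripper": 1.0}, {"dx": -0.001, "dy": 0.059, "dz": 0.036, "rx": 0, "ry": 0, "rz": 0, "gripper": 1.0}, {"dx": -0.001, "dy": 0.059, "dz": 0.02, "rx": 0, "ry": 0, "rz": 0, "gripper": 1.0}, {"dx": -0.001, "dy": 0.059, "dz": 0.014, "rx": 0, "ry": 0, "rz": 0, "gripper": 1.0}, {"dx": -0.001, "dy": 0.059, "dz": 0.014, "rx": 0, "ry": 0, "rz": 0, "gripper": 1.0}]}}

```text
time_s: 6.85
position: [0.5977, 0.1103, 0.0417]
ee_rot: [0.704, 0.71, -0.002, -0.001]
ft_force: [-0.6, 0.5, -0.3]
opening: 0.0005
```

Run:
```python
from h import *
n=eyes.snapshot('scene'); x0,y0=180,140
cv2.imwrite('pics/s1.png',cv2.resize(n['pixels'][y0:y0+140,x0:x0+180],None,fx=4,fy=4,interpolation=cv2.INTER_CUBIC))
print(status.read_state()['position'],status.read_state()['ft_force'])
```

```text
[0.59849038 0.10978726 0.04254288] [ 0.70710025  0.05617815 -0.52043285]
```

View pics/s1.png

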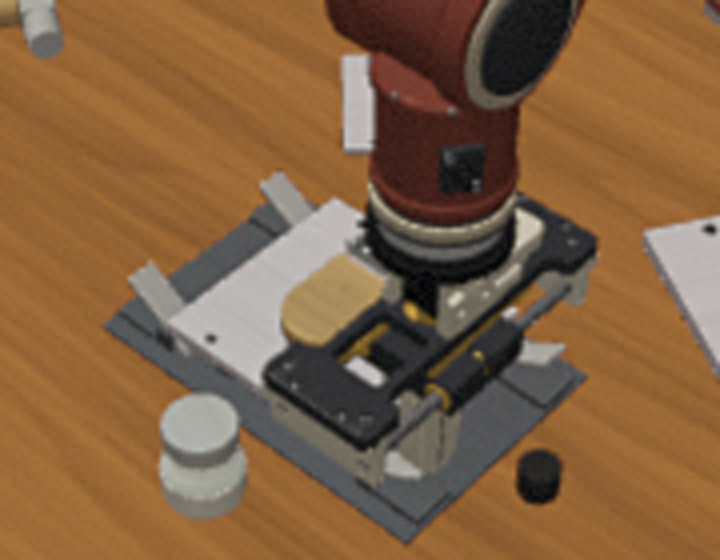

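The shut fingers, at crop (430,450), stand over the far-left tab at (405,465). The plug, jar and other tabs are clear. Pressing now.

Emit:
{"op": "servo_tool", "data": {"increments": [{"dx": 0, "dy": 0, "dz": -0.004, "rx": 0, "ry": 0, "rz": 0, "gripper": 1.0}, {"dx": 0, "dy": 0, "dz": -0.007, "rx": 0, "ry": 0, "rz": 0, "gripper": 1.0}, {"dx": 0, "dy": 0, "dz": -0.01, "rx": 0, "ry": 0, "rz": 0, "gripper": 1.0}]}}

```text
time_s: 7.2
position: [0.6, 0.1112, 0.0354]
ee_rot: [0.704, 0.71, 0.001, -0.0]
ft_force: [-3.8, 2.3, 14.7]
opening: 0.0001
```

Emit:
{"op": "servo_tool", "data": {"increments": [{"dx": 0, "dy": 0.001, "dz": -0.003, "rx": 0, "ry": 0, "rz": 0, "gripper": 1.0}, {"dx": 0, "dy": 0.001, "dz": -0.006, "rx": 0, "ry": 0, "rz": 0, "gripper": 1.0}, {"dx": 0, "dy": 0.002, "dz": -0.009, "rx": 0, "ry": 0, "rz": 0, "gripper": 1.0}, {"dx": 0, "dy": 0.002, "dz": -0.009, "rx": 0, "ry": 0, "rz": 0, "gripper": 1.0}]}}

```text
time_s: 7.6
position: [0.5998, 0.116, 0.0264]
ee_rot: [0.703, 0.711, 0.003, -0.001]
ft_force: [-3.1, 4.3, 10.5]
opening: 0.0005
```

Emit:
{"op": "servo_tool", "data": {"increments": [{"dx": 0, "dy": -0.001, "dz": -0.003, "rx": 0, "ry": 0, "rz": 0, "gripper": 1.0}, {"dx": 0, "dy": -0.002, "dz": -0.006, "rx": 0, "ry": 0, "rz": 0, "gripper": 1.0}, {"dx": 0, "dy": -0.003, "dz": -0.008, "rx": 0, "ry": 0, "rz": 0, "gripper": 1.0}, {"dx": 0, "dy": -0.003, "dz": -0.008, "rx": 0, "ry": 0, "rz": 0, "gripper": 1.0}]}}

```text
time_s: 8.0
position: [0.6, 0.1173, 0.0186]
ee_rot: [0.702, 0.712, 0.005, -0.003]
ft_force: [-2.1, 7.3, 9.8]
opening: 0.0006
```

Emit:
{"op": "servo_tool", "data": {"increments": [{"dx": 0, "dy": 0, "dz": -0.001, "rx": 0, "ry": 0, "rz": 0, "gripper": 1.0}, {"dx": 0, "dy": 0, "dz": -0.001, "rx": 0, "ry": 0, "rz": 0, "gripper": 1.0}]}}

```text
time_s: 8.2
position: [0.6001, 0.1173, 0.0177]
ee_rot: [0.702, 0.712, 0.005, -0.003]
ft_force: [-1.4, 8.3, 11.3]
opening: 0.0006
```

Emit:
{"op": "servo_tool", "data": {"increments": [{"dx": 0, "dy": 0.002, "dz": 0.008, "rx": 0, "ry": 0, "rz": 0, "gripper": 1.0}, {"dx": 0, "dy": 0.002, "dz": 0.01, "rx": 0, "ry": 0, "rz": 0, "gripper": 1.0}, {"dx": 0, "dy": 0.002, "dz": 0.004, "rx": 0, "ry": 0, "rz": 0, "gripper": 1.0}, {"dx": 0, "dy": 0.002, "dz": 0.001, "rx": 0, "ry": 0, "rz": 0, "gripper": 1.0}, {"dx": 0, "dy": 0.002, "dz": -0.001, "rx": 0, "ry": 0, "rz": 0, "gripper": 1.0}, {"dx": 0, "dy": 0.002, "dz": -0.001, "rx": 0, "ry": 0, "rz": 0, "gripper": 1.0}]}}

```text
time_s: 8.8
position: [0.5996, 0.1106, 0.016]
ee_rot: [0.704, 0.71, 0.0, 0.0]
ft_force: [-3.0, -0.2, 15.2]
opening: 0.0005
```

Emit:
{"op": "servo_tool", "data": {"increments": [{"dx": 0, "dy": 0, "dz": -0.001, "rx": 0, "ry": 0, "rz": 0, "gripper": 1.0}, {"dx": 0, "dy": 0, "dz": -0.0015, "rx": 0, "ry": 0, "rz": 0, "gripper": 1.0}, {"dx": 0, "dy": 0, "dz": -0.0015, "rx": 0, "ry": 0, "rz": 0, "gripper": 1.0}]}}

```text
time_s: 9.1
position: [0.5996, 0.1106, 0.0159]
ee_rot: [0.704, 0.71, 0.0, 0.0]
ft_force: [-5.4, -0.7, 22.8]
opening: 0.0003
```

Flat: held at 22.8 N with z steady at 15.9 mm. Lift, then go back over the FL corner and press firmly.

Emit:
{"op": "servo_tool", "data": {"increments": [{"dx": 0, "dy": 0, "dz": 0.02, "rx": 0, "ry": 0, "rz": 0, "gripper": 1.0}, {"dx": 0, "dy": 0, "dz": 0.055, "rx": 0, "ry": 0, "rz": 0, "gripper": 1.0}, {"dx": 0, "dy": -0.03, "dz": 0.055, "rx": 0, "ry": 0, "rz": 0, "gripper": 1.0}, {"dx": 0, "dy": -0.059, "dz": 0.05, "rx": 0, "ry": 0, "rz": 0, "gripper": 1.0}, {"dx": 0, "dy": -0.059, "dz": 0.032, "rx": 0, "ry": 0, "rz": 0, "gripper": 1.0}, {"dx": 0, "dy": -0.059, "dz": 0.025, "rx": 0, "ry": 0, "rz": 0, "gripper": 1.0}, {"dx": 0, "dy": -0.059, "dz": 0.024, "rx": 0, "ry": 0, "rz": 0, "gripper": 1.0}, {"dx": 0, "dy": -0.059, "dz": 0.024, "rx": 0, "ry": 0, "rz": 0, "gripper": 1.0}]}}

```text
time_s: 9.9
position: [0.5988, 0.0538, 0.0361]
ee_rot: [0.703, 0.711, -0.0, -0.001]
ft_force: [-0.1, 0.8, -0.3]
opening: 0.0008
```

Emit:
{"op": "servo_tool", "data": {"increments": [{"dx": 0, "dy": 0, "dz": -0.001, "rx": 0, "ry": 0, "rz": 0, "gripper": 1.0}, {"dx": 0, "dy": 0, "dz": -0.002, "rx": 0, "ry": 0, "rz": 0, "gripper": 1.0}, {"dx": 0, "dy": 0, "dz": -0.003, "rx": 0, "ry": 0, "rz": 0, "gripper": 1.0}, {"dx": 0, "dy": 0, "dz": -0.003, "rx": 0, "ry": 0, "rz": 0, "gripper": 1.0}]}}

```text
time_s: 10.3
position: [0.5994, 0.0533, 0.0341]
ee_rot: [0.703, 0.711, 0.0, 0.0]
ft_force: [0.2, 0.6, 2.3]
opening: 0.0006
```

Emit:
{"op": "servo_tool", "data": {"increments": [{"dx": 0, "dy": 0, "dz": -0.001, "rx": 0, "ry": 0, "rz": 0, "gripper": 1.0}, {"dx": 0, "dy": 0, "dz": -0.002, "rx": 0, "ry": 0, "rz": 0, "gripper": 1.0}, {"dx": 0, "dy": 0, "dz": -0.002, "rx": 0, "ry": 0, "rz": 0, "gripper": 1.0}, {"dx": 0, "dy": 0, "dz": -0.002, "rx": 0, "ry": 0, "rz": 0, "gripper": 1.0}]}}

```text
time_s: 10.7
position: [0.5994, 0.0533, 0.0336]
ee_rot: [0.703, 0.711, 0.001, -0.0]
ft_force: [-2.5, 1.3, 10.6]
opening: 0.0004
```

Emit:
{"op": "servo_tool", "data": {"increments": [{"dx": 0, "dy": 0, "dz": -0.0007, "rx": 0, "ry": 0, "rz": 0, "gripper": 1.0}, {"dx": 0, "dy": 0, "dz": -0.0007, "rx": 0, "ry": 0, "rz": 0, "gripper": 1.0}, {"dx": 0, "dy": 0, "dz": -0.0007, "rx": 0, "ry": 0, "rz": 0, "gripper": 1.0}]}}

```text
time_s: 11.0
position: [0.5995, 0.0533, 0.0336]
ee_rot: [0.703, 0.711, 0.001, -0.0]
ft_force: [-3.2, 1.0, 15.1]
opening: 0.0004
```

Emit:
{"op": "servo_tool", "data": {"increments": [{"dx": 0, "dy": 0, "dz": 0.01, "rx": 0, "ry": 0, "rz": 0, "gripper": 1.0}, {"dx": 0, "dy": 0, "dz": 0.05, "rx": 0, "ry": 0, "rz": 0, "gripper": 1.0}, {"dx": 0, "dy": 0.01, "dz": 0.1, "rx": 0, "ry": 0, "rz": 0, "gripper": 1.0}, {"dx": 0, "dy": 0.055, "dz": 0.12, "rx": 0, "ry": 0, "rz": 0, "gripper": 1.0}, {"dx": -0.02, "dy": 0.1, "dz": 0.14, "rx": 0, "ry": 0, "rz": 0, "gripper": 1.0}, {"dx": -0.04, "dy": 0.145, "dz": 0.15, "rx": 0, "ry": 0, "rz": 0, "gripper": 1.0}, {"dx": -0.06, "dy": 0.19, "dz": 0.15, "rx": 0, "ry": 0, "rz": 0, "gripper": 1.0}, {"dx": -0.08, "dy": 0.235, "dz": 0.15, "rx": 0, "ry": 0, "rz": 0, "gripper": 1.0}]}}

```text
time_s: 11.8
position: [0.5192, 0.2877, 0.1817]
ee_rot: [0.704, 0.71, 0.001, 0.0]
ft_force: [0.6, 0.5, -0.2]
opening: 0.0005
```

Emit:
{"op": "servo_tool", "data": {"increments": [{"dx": -0.02, "dy": 0.045, "dz": 0, "rx": 0, "ry": 0, "rz": 0, "gripper": 1.0}, {"dx": -0.04, "dy": 0.09, "dz": 0, "rx": 0, "ry": 0, "rz": 0, "gripper": 1.0}, {"dx": -0.06, "dy": 0.13, "dz": 0, "rx": 0, "ry": 0, "rz": 0, "gripper": 1.0}, {"dx": -0.06, "dy": 0.13, "dz": 0, "rx": 0, "ry": 0, "rz": 0, "gripper": 1.0}, {"dx": -0.06, "dy": 0.13, "dz": 0, "rx": 0, "ry": 0, "rz": 0, "gripper": 1.0}]}}

```text
time_s: 12.3
position: [0.4587, 0.4171, 0.1805]
ee_rot: [0.702, 0.712, -0.0, 0.0]
ft_force: [0.6, -0.9, -0.5]
opening: 0.0007
```

Run:
```python
from h import *
s=eyes.snapshot('top');n=eyes.snapshot('scene')
a=cv2.resize(s['pixels'][140:240,215:335],(480,400),interpolation=cv2.INTER_CUBIC)
b=cv2.resize(n['pixels'][170:280,195:335],(320*400//251//1,400)) if 0 else cv2.resize(n['pixels'][170:280,200:330],(320*1,271),interpolation=cv2.INTER_CUBIC)
o=np.zeros((400,800,3),np.uint8); o[:,:480]=a; o[:271,480:]=b
cv2.imwrite('pics/end.png',o)
# plate shift between first and last pictures (template match on plate patch)
t=cv2.imread('pics/top0.png'); r=cv2.phaseCorrelate(np.float32(cv2.cvtColor(t,6)[178:220,258:306]),np.float32(cv2.cvtColor(s['pixels'],6)[178:220,258:306])); print('shift px',r)
```

```text
shift px ((0.045183770839564374, 0.46367055353261577), 0.9842947377098932)
```

View pics/end.png

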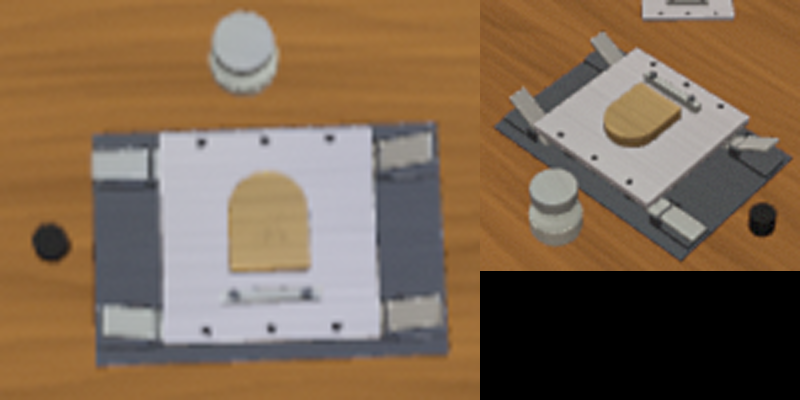

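The final picture shows the far-left tab flat (left panel (122,163), right panel (680,220)) and the other three still up. The plate, plug and jar are where they were. Handing in.

```bash
python3 -c "
from bench import arm; print(arm.sign_off())"
```

```text
the job is handed in; nothing more can be done
None
```

The far left foot was the short one. I pressed its shim tab flat, and that corner no longer rocks. The job was handed in at about 12.4 s.

| Corner | Press | Result |
|---|---|---|
| Near left | 12.3 N | No give |
| Near right | 13.5 N | No give |
| Far right | 9.6 N, just under a firm press | No give |
| Far left | 6.4 N | Dipped about 4.4 mm |

- **Tab:** On the first push the fingertip slid outward along the tab under about 8 N of side force. I lifted off and pressed again straight down, until it stopped at a height of 15.9 mm under 22.8 N. That is slightly over the 20 N stop force.
- **Re-check:** Pressed again to 15.1 N, the far left corner dipped less than 1 mm, and the dip did not grow from 10.6 to 15.1 N.
- **Final pictures:** Only the far left tab is flat, and the plug, jar and other three tabs look undisturbed. Comparing the first and last top views shows about 0.5 px of change at the plate, roughly 1 mm, which is within measurement error or a very slight shift.

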